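# Unlatch a data logger from its charging dock

### The arm

A 6-joint arm with a two-finger parallel gripper is mounted at the origin on the work surface; the furniture and walls round the work are solid. World frame = base frame: x ahead of the robot, y to its left, z up, the work surface at z = 0. Lengths are in m, angles in rad, forces in N, time in s.
With the tool pointing down it reaches from about 0.225 to 0.725 m from the base axis. Payload 3.1 kg.
Tool frame: the origin (TCP) lies where the fingers leave the gripper's body, on its centre line; the fingertips stand 73 mm ahead of it and the grasp point (between the pads) lies 54 mm ahead of it (bot.hold_point_z is the distance from the TCP to the grasp point, in m); z points along the fingers, y is the direction in which the jaws open and shut (so a half turn about z gives the same grasp; the last joint's range is limited). The gripper opens to 85 mm and grips with 20 to 120 N. Pads are 22 mm wide; open, the fingers measure 114 mm over their backs; the gripper's body (76 mm by 85 mm) begins 54 mm behind the grasp point. The pads swing forward as they close: fully open they stand 13 mm farther back than shut.
Start: joints at [-1.265, 0.048, 0.099, 1.622, 0, 1.443], TCP at [0.221, -0.476, 0.304] pointing down, gripper open.
Joint ranges: [-2.91, 2.91], [-0.99, 1.94], [-1.21, 1.42], [-2.12, 2.29], [-1.49, 1.47], [-3.14, 3.14]. Speed limits (rad/s): [2.79, 2.79, 3.14, 3.14, 3.14, 3.14].

### API

Orientations are given as [roll, pitch, yaw] about the fixed x, y, z axes, in that order (R = Rz(yaw) Ry(pitch) Rx(roll)).
In Python, from cell import bot gives the robot as it stands.
- The arm moves only by the tool step_arm, never from a script. Its argument "increments" is a list of rows, each an object of numbers: "x", "y", "z": the shift along the tool's x, y, z in cm; "wx", "wy", "wz": the turn, a rotation vector about the tool's x, y, z in rad. A call has 1 to 10 rows; each row is the pose to reach, as a shift and turn from the pose commanded when the call began, along the tool's axes at that moment; what a row does not reach only later rows make up. A row lasts 1/8 s, in which the tool goes at most 62.5 mm and 10.7 degrees, less where a joint would pass 70% of its speed; a pose out of reach is approached as far as the arm can. A call with a gripper value outside its range is refused whole. "claw" is the gripper's target within -1 to 1 (shut at 1, half-way at 0, fully open at -1), set as the call begins (left out, the last holds). The fingers move at their own pace and stop on an object; the grip force is fixed at half the most. Time passes only in rows, so rows that repeat a pose let the fingers close. It gives the time, the measured TCP pose, the force and the opening at its end, in the units of the state.
- bot.get_state(): the state, without advancing time (a new reading comes with each control period).
- bot.read_camera(name): name is "scene" or "top" or "wrist"; returns (picture, depth): 400x640x3 uint8, red, green, blue; 400x640 float32, m along the optical axis (not along the pixel's ray), 0 where there is no reading.
- bot.camera_info(name): a dict with "fov_y" (degrees; the focal length in pixels is half the picture's height over the tangent of half this angle, whatever the lens; pixels are square), "cx", "cy" (the principal point, pixels), "rvec" (rotation vector, rad) and "tvec" (3), from world to camera coordinates, as OpenCV has them. Camera axes: x right, y down, z forward; pixel columns grow to the right and rows downward; lengths in m; the calibration is good to about 2 mm. A picture is of the moment at which its call begins: read the wrist's pose just before it. camera_info takes no time and is no camera call; for the wrist camera it gives the pose at the moment of the call.
- bot.sign_off(): hands the job in, once; it reports no verdict.
The state is a dict: "clock": time; "q": joint angles; "qd": joint speeds; "tau": joint torques, N m; "position": TCP position; "tool_rot": TCP orientation; "force": force on the tool from outside, world axes, zero at the start; "torque": the same for the moment, N m; "width": finger opening in m.
Only numpy, scipy, OpenCV 4.12 (cv2) and the standard library are available. Lean on these libraries where they do the work, as an engineer would, in place of code of your own. Each camera call takes 0.05 s, during which the arm holds its last target.

### The job

Take the data-logger module with the orange cap out of its charging dock and stand it upright in the white tray. A spring latch hidden underneath holds it: first press the module straight down until it releases and pops up, then lift it out straight up and set it down in the tray without dropping it. Leave the blue-capped module latched in its own dock and do not disturb the other things.

Things in the scene. Friction and masses are not known exactly. Their poses are not given: they have to be found in the camera images.
- orange_module: The module to take: grey box with an orange cap, 40 (its x) x 52 (its y) x 50 mm high, on two black legs 40 mm long (foot outline 36 x 45 mm); 90 mm high in all, 80 to 170 g. Origin: centre of the foot ends, z up; the box spans 40 to 90 mm above it. Latched, only the box shows above the dock, with a 6 mm gap between them. Pulled up without pressing first it stays locked.
- orange_module_top (a point): Centre of the orange module's flat cap top, 90 mm above its origin: press here, straight down, by 4 to 6 mm (about 3 to 6 N; hard stop at 6 mm). That frees the hidden latch; when the pressure is taken away a spring raises the module 10 mm above its latched height, and it can be lifted straight up.
- orange_dock: Fixed white charging dock of the orange module, 80 x 80 x 58 mm high, origin at the centre of its underside on the bench. The module stands in a well in its middle, with the same yaw. Latched, its feet are 24 mm and its cap top 114 mm above the dock's origin; released, 34 and 124 mm. The feet leave the well at 58 mm.
- orange_dock_latch (a joint): Hidden latch slide under the orange module, m: 0 to 0.002 engaged, 0.014 released. Once released it stays released.
- blue_module: Bystander: the same module with a blue cap, latched in its own dock of the same kind; must stay latched there. Which dock stands left or right varies.
- blue_dock_latch (a joint): Hidden latch slide under the blue module, m: 0 to 0.002 engaged, 0.014 released. Must stay engaged.
- tray: Fixed empty white tray, 130 x 130 mm outside, walls 4 mm thick and 18 mm high; origin at the centre of its underside on the bench, inner floor 4 mm above it.
- beaker: Bystander: empty clear glass beaker, 60 mm wide, 71 mm high, origin at the centre of its underside.
- bottle: Bystander: brown bottle with a black cap, 52 mm wide, 116 mm high, origin at the centre of its underside.
- stopper: Bystander: red rubber stopper, 24 mm wide, 22 mm high, origin at the centre of its underside.
Not all that is in view belongs to the job. What is shaped like the orange_module but green is not meant.

How it is judged:
By the outcome, as a careful person would: the job done as asked, in the order asked, and still so for the second after the job is handed in, with the robot touching nothing.
It also fails if it takes over 42 s, if anything falls off the work surface, if the arm or the gripper's body presses on something with over 40 N, if the wrist force passes 120 N, or if a joint passes its speed limit or range.

## Working session

There is one attempt and no reset: what is moved stays moved. The work goes in short steps, Python scripts to look and compute and a tool call to move; the robot and the scene stay as the last step left them, time stands still between calls to the robot, and variables do not carry over. Pictures are saved under pics/ and viewed, and the job is handed in when it is done.

Besides the shell and the picture viewer there is one more tool, called after "Call:" as name(argument=value, ...), one argument or row to a line, values as JSON. step_arm: Moves the arm, as the interface text tells. Its arguments: {"type":"object","properties":{"increments":{"type":"array","items":{"type":"object","properties":{"x":{"type":"number"},"y":{"type":"number"},"z":{"type":"number"},"wx":{"type":"number"},"wy":{"type":"number"},"wz":{"type":"number"}}}},"claw":{"type":"number"}},"required":["increments"]}

```bash
mkdir -p pics; ls; cat > h.py <<'E'
import numpy as np, cv2
from cell import bot
def K(i):
    f=200/np.tan(np.radians(i['fov_y'])/2); return f,i['cx'],i['cy']
def cam(name):
    i=bot.camera_info(name); p,d=bot.read_camera(name); return i,p,d
def ray(i,u,v):
    f,cx,cy=K(i); R,_=cv2.Rodrigues(np.array(i['rvec'],float)); t=np.array(i['tvec'],float).reshape(3)
    return -R.T@t, R.T@np.array([(u-cx)/f,(v-cy)/f,1.0])
def onz(i,u,v,z):
    c,d=ray(i,u,v); return c+d*(z-c[2])/d[2]
def tri(i1,p1,i2,p2):
    c1,d1=ray(i1,*p1);c2,d2=ray(i2,*p2)
    s=np.linalg.lstsq(np.c_[d1,-d2],c2-c1,rcond=None)[0]
    a=c1+d1*s[0];b=c2+d2*s[1]; return (a+b)/2,np.linalg.norm(a-b)
def pts(i,d):
    f,cx,cy=K(i); R,_=cv2.Rodrigues(np.array(i['rvec'],float)); t=np.array(i['tvec'],float).reshape(3)
    v,u=np.mgrid[:d.shape[0],:d.shape[1]]
    P=np.stack([(u-cx)/f*d,(v-cy)/f*d,d],-1); return (P-t)@R
def save(n,p): cv2.imwrite('pics/'+n+'.png',p[...,::-1])
E
python3 - <<'E'
from h import *
import pickle
D={}
for n in ['scene','top','wrist']:
    D[n]=cam(n); save(n+'0',D[n][1]); print(n,D[n][0])
pickle.dump(D,open('d0.pkl','wb'))
s=bot.get_state();print({k:np.round(s[k],3) for k in ['clock','position','tool_rot','force','width']})
E
```

```text
pics
scene {'fov_y': 51.7722375859059, 'cx': 319.2505245627355, 'cy': 211.00240023107594, 'rvec': array([ 1.88864955, -0.85560741,  0.55573267]), 'tvec': array([-0.35522407,  0.19839989,  0.72888932])}
top {'fov_y': 55.67763281492731, 'cx': 325.0091683835754, 'cy': 203.65145772119823, 'rvec': array([ 2.17421408, -2.10682004,  0.20265868]), 'tvec': array([-0.10107613,  0.46798362,  0.88340837])}
wrist {'fov_y': 65.66834546239244, 'cx': 320.47510994976074, 'cy': 199.25659488824658, 'rvec': array([-2.42349787,  1.54862912,  0.24331456]), 'tvec': array([-0.5230449 , -0.03985749,  0.37952886])}
{'clock': np.float64(0.15), 'position': array([ 0.221, -0.476,  0.303]), 'tool_rot': array([-3.14 , -0.   ,  0.434]), 'force': array([-0.536, -0.411, -0.179]), 'width': np.float64(0.085)}
```

View pics/scene0.png

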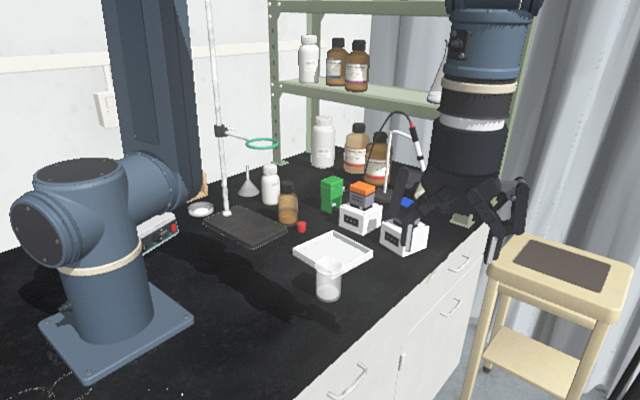

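View pics/top0.png

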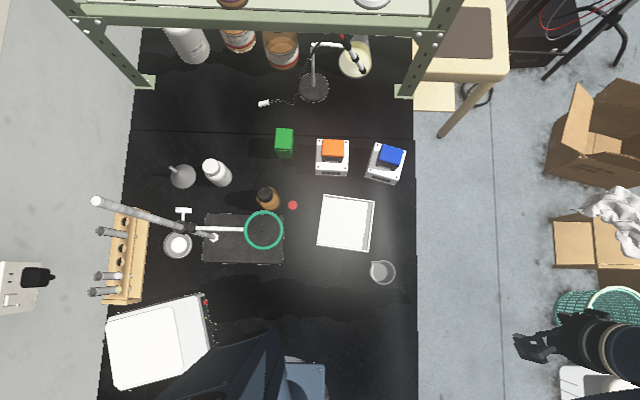

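View pics/wrist0.png

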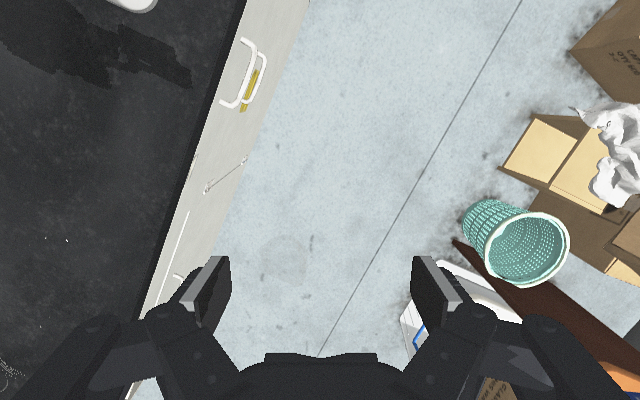

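The scene view shows the orange cap at about (362,190), the tray at (333,253), and the gripper partly hiding the blue module. In the top view the orange cap is at (333,149), blue at (391,156), green decoy at (284,142), tray at (347,222), beaker at (382,272), bottle at (267,198) and stopper at (293,205).

```bash
python3 - <<'E'
from h import *
import pickle
D=pickle.load(open('d0.pkl','rb'))
for n in ['top','scene']:
    i,p,d=D[n]; W=pts(i,d); hsv=cv2.cvtColor(p,cv2.COLOR_RGB2HSV)
    m=cv2.inRange(hsv,(5,150,120),(18,255,255))
    cnt,_=cv2.findContours(m,0,2)
    for c in cnt:
        if cv2.contourArea(c)>60:
            mm=np.zeros_like(m); cv2.drawContours(mm,[c],-1,255,-1)
            P=W[(mm>0)&(d>0)]; zt=np.percentile(P[:,2],90); T=P[np.abs(P[:,2]-zt)<.006]
            if abs(P[:,1].mean())<.6 and zt<.3: print(n,cv2.boundingRect(c),'z',zt,'xy med',np.median(T,0),T.min(0),T.max(0))
i,p,d=D['top']
big=cv2.resize(p[120:290,240:420],None,fx=4,fy=3.5,interpolation=cv2.INTER_CUBIC); save('topz',cv2.resize(p[120:260,250:420],None,fx=4,fy=4,interpolation=cv2.INTER_CUBIC))
i,p,d=D['scene']; save('scz',cv2.resize(p[160:310,280:440],None,fx=4,fy=4,interpolation=cv2.INTER_CUBIC)[:600])
# depth clusters in top view
i,p,d=D['top'];W=pts(i,d)
for (u,v) in [(333,149),(391,156),(284,142),(347,222),(382,272),(267,198),(293,205),(320,222),(372,222),(345,250),(340,171)]:
    print((u,v),np.round(W[v,u],3),np.round(onz(i,u,v,0),3))
E
```

```text
top (322, 139, 22, 18) z 0.11536374567549601 xy med [ 0.59133561 -0.09790931  0.11345568] [ 0.57216579 -0.12306083  0.10955702] [ 0.61185708 -0.07412814  0.1176773 ]
scene (350, 181, 25, 15) z 0.11132517553931011 xy med [ 0.5859621  -0.10331171  0.11041188] [ 0.56972981 -0.12600863  0.10540933] [ 0.61186311 -0.07401137  0.11259641]
(333, 149) [ 0.586 -0.1    0.115] [ 0.624 -0.104 -0.   ]
(391, 156) [ 0.575 -0.234  0.114] [ 0.61  -0.256  0.   ]
(284, 142) [0.608 0.016 0.09 ] [0.638 0.025 0.   ]
(347, 222) [ 0.432 -0.144  0.005] [ 0.433 -0.144  0.   ]
(382, 272) [ 0.311 -0.233  0.004] [ 0.311 -0.233  0.   ]
(267, 198) [0.467 0.046 0.112] [0.488 0.061 0.   ]
(293, 205) [ 0.469 -0.007  0.019] [ 0.472 -0.006  0.   ]
(320, 222) [ 0.429 -0.076  0.016] [ 0.431 -0.076  0.   ]
(372, 222) [ 0.433 -0.205  0.016] [ 0.435 -0.207  0.   ]
(345, 250) [ 0.362 -0.141 -0.002] [ 0.362 -0.14   0.   ]
(340, 171) [ 0.553 -0.121  0.046] [ 0.565 -0.123  0.   ]
```

View pics/topz.png

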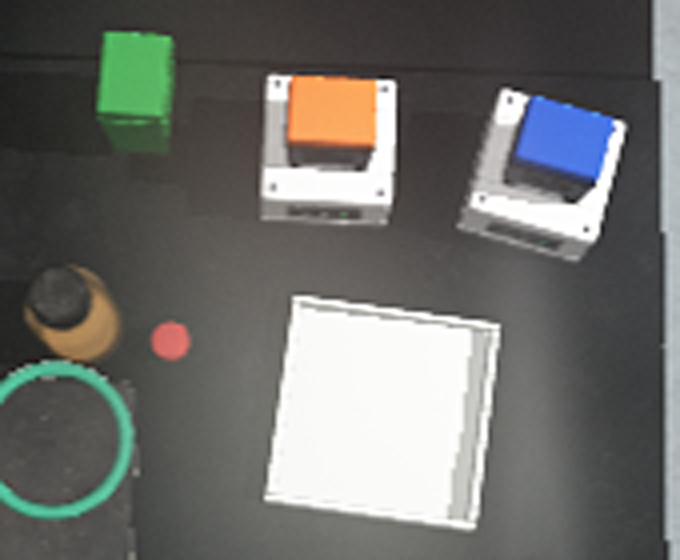

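View pics/scz.png

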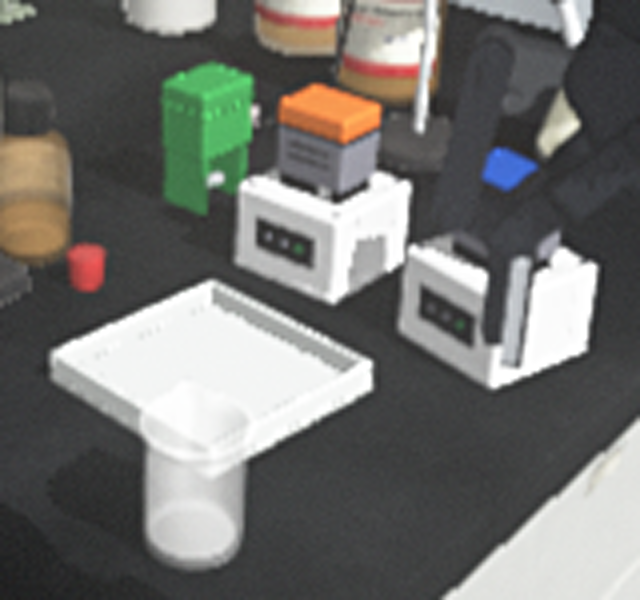

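The zoomed views show the orange dock nearly square to the world axes, with the 52 mm side along y. The tray is turned a few degrees. Next I plan the approach and check for tall obstacles.

```bash
cat >> h.py <<'E'
from scipy.spatial.transform import Rotation as Ro
def tool():
    s=bot.get_state(); return s,np.array(s['position']),Ro.from_euler('xyz',s['tool_rot']).as_matrix()
def plan(target,yaw):
    s,p,R=tool(); Rt=Ro.from_euler('xyz',[np.pi,0,yaw]).as_matrix()
    print('shift cm',np.round(R.T@(np.array(target)-p)*100,2),'rot',np.round(Ro.from_matrix(R.T@Rt).as_rotvec(),4),'pos',np.round(p,4),'rpy',np.round(s['tool_rot'],4),'clk',round(s['clock'],2),'F',np.round(s['force'],2),'w',round(s['width'],4))
E
python3 - <<'E'
from h import *
import pickle
D=pickle.load(open('d0.pkl','rb'))
s,p,R=tool()
c,d=ray(D['wrist'][0],320,199); print('cam in tool',R.T@(c-p),R.T@d)
for n in ['top','scene']:
    i,pp,dd=D[n]; W=pts(i,dd); m=(dd>0)&(W[...,2]>.13)&(W[...,0]>.3)&(W[...,0]<.8)&(W[...,1]>-.35)&(W[...,1]<.15)
    P=W[m]; 
    H,xe,ye=np.histogram2d(P[:,0],P[:,1],bins=[np.arange(.3,.81,.05),np.arange(-.35,.16,.05)]);print(n);print(H.astype(int))
plan([.50,-.11,.30],1.57)
E
```

```text
cam in tool [ 0.07580961 -0.0002682  -0.06895769] [-0.30048006 -0.003617    0.95378283]
top
[[   0    0    0    0    0    0    0   23    0    0]
 [   0    0    0    0    0    0   50  107  176  131]
 [   0    0    0    0    0    0    1  108   32    0]
 [   0    0    0    0    0    0    0    0    0    0]
 [   0    0    0    0    0    0    0    0    0    0]
 [   0    0    0    0    0    0    0    0    0    0]
 [   0    0    0    0    0    0    0    0    0    0]
 [   0    0    0    0    0    0    0    0    0    0]
 [   0    0    0    0    0    0   51    0    0    0]
 [ 408 1371  465  478  705  628  549  467  482  519]]
scene
[[  0   0   0   0   0   0   0  26   0   0]
 [  0   0   0   0   0   0  39  39  74  58]
 [  0   0   0   0   0   0   0  44  20   0]
 [  0   0   0   0   0   0   0   0   0   0]
 [  0   0   0   0   0   0   0   0   0   0]
 [  0   0   0   0   0   0   0   0   0   0]
 [  0   0   0   0   0   0   0   0   0   0]
 [  0   0   0   0   0   0   0   0   0   0]
 [  0   0   0   0   0   0  55   0   0   0]
 [  0   0   0 303 788 610 561 433 422 453]]
shift cm [ 40.74 -21.47   0.35] rot [-0.0015 -0.0013 -1.1362] pos [ 0.2205 -0.476   0.303 ] rpy [-3.1397e+00 -3.0000e-04  4.3380e-01] clk 0.15 F [-0.54 -0.41 -0.18] w 0.0855
```

```bash
python3 - <<'E'
from h import *
import pickle
D=pickle.load(open('d0.pkl','rb'))
for n in ['top']:
    i,pp,dd=D[n]; W=pts(i,dd); m=(dd>0)&(W[...,2]>.13)&(W[...,0]>.25)&(W[...,0]<.5)&(W[...,1]>-.1)&(W[...,1]<.4)
    P=W[m]
    for a in np.arange(-.1,.4,.05):
        q=P[(P[:,1]>=a)&(P[:,1]<a+.05)]
        if len(q): print(round(a,2),len(q),q.min(0).round(3),q.max(0).round(3))
    hsv=cv2.cvtColor(pp,cv2.COLOR_RGB2HSV); g=cv2.inRange(hsv,(75,100,60),(95,255,255))[200:260,235:295]>0
    q=W[200:260,235:295][g]; print('ring',q.min(0),q.max(0),np.median(q,0))
for y,t in [(-.5*np.pi,(.5,-.11,.3)),(np.pi,(.5,-.11,.3))]: plan(t,y)
E
```

```text
-0.05 51 [ 0.365 -0.006  0.239] [ 0.4   -0.     0.246]
0.0 238 [0.347 0.    0.238] [0.421 0.05  0.245]
0.05 208 [0.352 0.05  0.238] [0.414 0.1   0.247]
0.1 131 [0.379 0.1   0.237] [0.388 0.15  0.247]
0.15 1184 [0.371 0.15  0.131] [0.422 0.198 0.523]
0.35 352 [0.25  0.367 0.13 ] [0.388 0.389 0.163]
ring [ 0.31397995 -0.07173833  0.01064815] [0.44375728 0.11249793 0.95179074] [0.3816521  0.03508414 0.24228654]
shift cm [ 40.74 -21.47   0.35] rot [-1.4000e-03  1.7000e-03  2.0046e+00] pos [ 0.2205 -0.476   0.303 ] rpy [-3.1397e+00 -3.0000e-04  4.3380e-01] clk 0.15 F [-0.54 -0.41 -0.18] w 0.0855
shift cm [ 40.74 -21.47   0.35] rot [-2.0000e-04 -2.6000e-03 -2.7078e+00] pos [ 0.2205 -0.476   0.303 ] rpy [-3.1397e+00 -3.0000e-04  4.3380e-01] clk 0.15 F [-0.54 -0.41 -0.18] w 0.0855
```

Call:
step_arm(
  increments=[
    {"x":4,"y":-2.1,"z":0.3,"wz":0.18},
    {"x":8,"y":-4.3,"z":0.3,"wz":0.36},
    {"x":12,"y":-6.4,"z":0.3,"wz":0.54},
    {"x":16,"y":-8.6,"z":0.3,"wz":0.72},
    {"x":20.4,"y":-10.7,"z":0.3,"wz":0.9},
    {"x":24.4,"y":-12.9,"z":0.3,"wz":1.08},
    {"x":28.5,"y":-15,"z":0.3,"wz":1.26},
    {"x":32.6,"y":-17.2,"z":0.3,"wz":1.44},
    {"x":36.7,"y":-19.3,"z":0.3,"wz":1.62},
    {"x":40.7,"y":-21.5,"z":0.3,"wz":1.8},
  ],
  claw=-1,
)

```text
invalid input
```

Call:
step_arm(
  increments=[
    {"wz":0.18},
    {"wz":0.205},
    {"wz":0.205},
    {"wz":0.205},
  ],
)

```text
invalid input
```

```bash
python3 - <<'E'
from h import *
import pickle
D=cam('wrist');pickle.dump(D,open('w1.pkl','wb'));save('w1',D[1]);plan([.5915,-.098,.26],-np.pi/2)
E
```

```text
shift cm [ 49.55 -18.71   4.35] rot [-1.2000e-03  1.4000e-03  2.0046e+00] pos [ 0.2206 -0.4761  0.3031] rpy [-3.1401e+00 -2.0000e-04  4.3380e-01] clk 0.2 F [-0.04 -0.74  0.3 ] w 0.0853
```

View pics/w1.png

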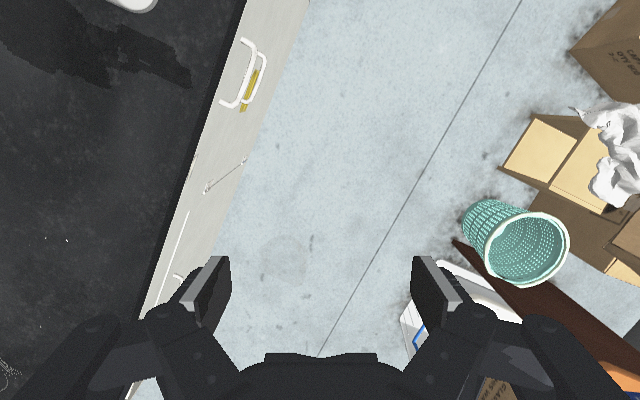

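The call was refused, so the picture is unchanged. Perhaps every row needs all six keys.

Call:
step_arm(
  increments=[
    {"x":4,"y":-2.1,"z":0.3,"wx":0,"wy":0,"wz":0.18},
    {"x":8,"y":-4.3,"z":0.3,"wx":0,"wy":0,"wz":0.36},
    {"x":12,"y":-6.4,"z":0.3,"wx":0,"wy":0,"wz":0.54},
    {"x":16,"y":-8.6,"z":0.3,"wx":0,"wy":0,"wz":0.72},
    {"x":20.4,"y":-10.7,"z":0.3,"wx":0,"wy":0,"wz":0.9},
    {"x":24.4,"y":-12.9,"z":0.3,"wx":0,"wy":0,"wz":1.08},
    {"x":28.5,"y":-15,"z":0.3,"wx":0,"wy":0,"wz":1.26},
    {"x":32.6,"y":-17.2,"z":0.3,"wx":0,"wy":0,"wz":1.44},
    {"x":36.7,"y":-19.3,"z":0.3,"wx":0,"wy":0,"wz":1.62},
    {"x":40.7,"y":-21.5,"z":0.3,"wx":0,"wy":0,"wz":1.8},
  ],
  claw=-1,
)

```text
clock: 1.45
position: [0.2935, -0.284, 0.2999]
tool_rot: [-3.006, 0.015, -1.015]
force: [-0.8, -1.0, 0.3]
width: 0.0854
```

Call:
step_arm(
  increments=[
    {"x":0,"y":0,"z":0,"wx":0,"wy":0,"wz":0},
  ],
)

```text
clock: 1.58
position: [0.2928, -0.2841, 0.3001]
tool_rot: [-3.007, 0.015, -1.016]
force: [1.1, -0.1, -0.3]
width: 0.0856
```

```bash
python3 - <<'E'
from h import *
plan([.5,-.11,.30],-np.pi/2); print(bot.get_state()['q'])
E
```

```text
shift cm [ -3.88 -26.53   3.67] rot [-0.1274  0.0519  0.553 ] pos [ 0.2928 -0.2841  0.3001] rpy [-3.0066  0.0148 -1.0159] clk 1.57 F [ 1.09 -0.11 -0.26] w 0.0856
[-1.01686647 -0.26154886 -0.19694945  1.65034591  0.13493314  3.14060386]
```

Joint 6 ran into its +3.14 limit: I turned the wrong way. I go back the other way to yaw +π/2, which the half-turn makes an equivalent grasp.

```bash
python3 - <<'E'
from h import *
plan([.5,-.11,.30],np.pi/2)
E
```

```text
shift cm [ -3.88 -26.53   3.67] rot [-0.0688 -0.169  -2.5826] pos [ 0.2928 -0.2841  0.3001] rpy [-3.0066  0.0148 -1.0159] clk 1.57 F [ 1.09 -0.11 -0.26] w 0.0856
```

Call:
step_arm(
  increments=[
    {"x":-0.3,"y":-2,"z":0.3,"wx":-0.0046,"wy":-0.0113,"wz":-0.172},
    {"x":-0.6,"y":-4,"z":0.6,"wx":-0.0092,"wy":-0.0225,"wz":-0.344},
    {"x":-0.9,"y":-6,"z":0.8,"wx":-0.0138,"wy":-0.0338,"wz":-0.517},
    {"x":-1.2,"y":-8,"z":1.1,"wx":-0.0183,"wy":-0.045,"wz":-0.689},
    {"x":-1.5,"y":-10,"z":1.4,"wx":-0.0229,"wy":-0.0563,"wz":-0.861},
    {"x":-1.8,"y":-12,"z":1.7,"wx":-0.0275,"wy":-0.0676,"wz":-1.033},
    {"x":-2.1,"y":-14,"z":1.9,"wx":-0.0321,"wy":-0.0789,"wz":-1.205},
    {"x":-2.4,"y":-16,"z":2.2,"wx":-0.0367,"wy":-0.09,"wz":-1.377},
    {"x":-2.7,"y":-18,"z":2.5,"wx":-0.0413,"wy":-0.1014,"wz":-1.55},
    {"x":-3,"y":-20,"z":2.8,"wx":-0.0459,"wy":-0.1127,"wz":-1.722},
  ],
)

```text
clock: 2.82
position: [0.4509, -0.1502, 0.2996]
tool_rot: [-3.099, -0.041, 0.72]
force: [-0.2, 0.5, -0.6]
width: 0.0853
```

```bash
python3 - <<'E'
from h import *
plan([.5,-.11,.30],np.pi/2); print(bot.get_state()['q'])
E
```

```text
shift cm [6.34 0.23 0.21] rot [-0.0225 -0.0563 -0.8495] pos [ 0.4509 -0.1502  0.2996] rpy [-3.0991 -0.0407  0.7202] clk 2.83 F [-0.2   0.45 -0.61] w 0.0853
[-0.49014433 -0.06421485 -0.02181954  1.63859496  0.05305077  1.92971884]
```

Call:
step_arm(
  increments=[
    {"x":1.3,"y":0,"z":0,"wx":-0.0045,"wy":-0.011,"wz":-0.17},
    {"x":2.6,"y":0.1,"z":0.1,"wx":-0.009,"wy":-0.0225,"wz":-0.34},
    {"x":3.8,"y":0.1,"z":0.1,"wx":-0.0135,"wy":-0.034,"wz":-0.51},
    {"x":5.1,"y":0.2,"z":0.2,"wx":-0.018,"wy":-0.045,"wz":-0.68},
    {"x":6.3,"y":0.2,"z":0.2,"wx":-0.0225,"wy":-0.0563,"wz":-0.8495},
    {"x":6.3,"y":0.2,"z":0.2,"wx":-0.0225,"wy":-0.0563,"wz":-0.8495},
    {"x":6.3,"y":0.2,"z":0.2,"wx":-0.0225,"wy":-0.0563,"wz":-0.8495},
  ],
)

```text
clock: 3.7
position: [0.4986, -0.1113, 0.3001]
tool_rot: [-3.141, -0.0, 1.562]
force: [0.3, -0.5, 0.1]
width: 0.0852
```

```bash
python3 - <<'E'
from h import *
import pickle
D=cam('wrist');pickle.dump(D,open('w1.pkl','wb'));save('w1b',D[1]);plan([.5915,-.098,.26],np.pi/2)
i,p,d=D;W=pts(i,d);hsv=cv2.cvtColor(p,cv2.COLOR_RGB2HSV)
m=cv2.inRange(hsv,(5,150,120),(18,255,255))
c=max(cv2.findContours(m,0,2)[0],key=cv2.contourArea);print(cv2.minAreaRect(c),cv2.boxPoints(cv2.minAreaRect(c)))
q=W[(m>0)&(np.abs(W[...,2]-.114)<.012)];print(q.min(0),q.max(0),np.median(q,0))
E
```

```text
shift cm [1.44 9.29 4.01] rot [-0.0008 -0.0002 -0.0091] pos [ 0.4985 -0.1115  0.3002] rpy [-3.1408e+00 -2.0000e-04  1.5617e+00] clk 3.75 F [ 0.25 -0.22  0.46] w 0.0852
((431.65106201171875, 177.69049072265625), (46.91947555541992, 63.65459442138672), 6.581944465637207) [[404.69778 206.61896]
 [411.9941  143.38391]
 [458.60434 148.76202]
 [451.308   211.99707]]
[ 0.57200978 -0.12374698  0.10513112] [ 0.61204433 -0.07215288  0.1149604 ] [ 0.59136013 -0.09621163  0.11288394]
```

View pics/w1b.png

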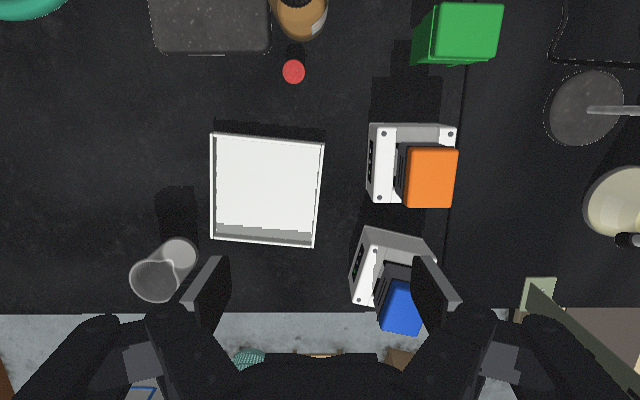

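The wrist view shows the orange cap centred at about (431,178), clear of the fingers, the tray at about (265,190) and the blue cap at (402,307). I move above the cap for a second view.

Call:
step_arm(
  increments=[
    {"x":0.5,"y":3.1,"z":1.3,"wx":0,"wy":0,"wz":-0.009},
    {"x":1,"y":6.2,"z":2.6,"wx":0,"wy":0,"wz":-0.009},
    {"x":1.4,"y":9.3,"z":4,"wx":0,"wy":0,"wz":-0.009},
    {"x":1.4,"y":9.3,"z":4,"wx":0,"wy":0,"wz":-0.009},
    {"x":1.4,"y":9.3,"z":4,"wx":0,"wy":0,"wz":-0.009},
  ],
  claw=1,
)

```text
clock: 4.38
position: [0.5912, -0.0986, 0.2604]
tool_rot: [-3.14, -0.0, 1.571]
force: [0.1, -0.2, -0.8]
width: 0.0001
```

```bash
python3 - <<'E'
from h import *
import pickle
D2=cam('wrist');pickle.dump(D2,open('w2.pkl','wb'));save('w2',D2[1]);plan([.5915,-.098,.26],np.pi/2)
D1=pickle.load(open('w1.pkl','rb'))
R=[]
for D in (D1,D2):
    i,p,d=D;hsv=cv2.cvtColor(p,cv2.COLOR_RGB2HSV)
    m=cv2.inRange(hsv,(5,150,120),(18,255,255))
    c=max(cv2.findContours(m,0,2)[0],key=cv2.contourArea)
    # top face only: brighter
    V=hsv[...,2][m>0]; print('V pct',np.percentile(V,[2,10,30,50,90]))
    mt=cv2.inRange(hsv,(5,150,int(np.percentile(V,60)*.9)),(18,255,255))
    c=max(cv2.findContours(mt,0,2)[0],key=cv2.contourArea)
    r=cv2.minAreaRect(c);b=cv2.boxPoints(r);print(r,b.round(1).tolist());R.append((i,r,b))
    q=pts(i,d)[mt>0];print('depth z',np.median(q,0))
    P=np.array([onz(i,*x,.114) for x in b]);print(P.round(4)); print('ctr',P.mean(0))
    e=P[1]-P[0];print(np.degrees(np.arctan2(e[1],e[0])), [np.linalg.norm(P[k]-P[k-1]) for k in range(4)])
print('tri',tri(R[0][0],R[0][1][0],R[1][0],R[1][1][0]))
E
```

```text
shift cm [0.07 0.03 0.1 ] rot [-0.0001  0.0001  0.0003] pos [ 0.5912 -0.0987  0.261 ] rpy [-3.1415e+00  1.0000e-04  1.5711e+00] clk 4.42 F [-0.3   0.55  0.04] w -0.0002
V pct [139.92 218.   236.   237.   238.  ]
((432.36297607421875, 179.4393310546875), (45.17653274536133, 59.30308532714844), 5.440331935882568) [[407.1000061035156, 206.8000030517578], [412.70001220703125, 147.8000030517578], [457.70001220703125, 152.10000610351562], [452.0, 211.10000610351562]]
depth z [ 0.59166343 -0.09784831  0.11296043]
[[ 0.5722 -0.1223  0.114 ]
 [ 0.573  -0.0712  0.114 ]
 [ 0.6103 -0.0751  0.114 ]
 [ 0.6117 -0.1267  0.114 ]]
ctr [ 0.59179982 -0.0988249   0.114     ]
89.06477419333831 [np.float64(0.03976520846678948), np.float64(0.05113199435992698), np.float64(0.037478497646470814), np.float64(0.0515891462345852)]
V pct [138. 216. 238. 239. 241.]
((325.0, 209.5), (61.0, 52.0), 90.0) [[299.0, 179.0], [351.0, 179.0], [351.0, 240.0], [299.0, 240.0]]
depth z [ 0.59212613 -0.09739785  0.11303656]
[[ 0.5742 -0.0744  0.114 ]
 [ 0.6113 -0.0744  0.114 ]
 [ 0.6127 -0.122   0.114 ]
 [ 0.5732 -0.1221  0.114 ]]
ctr [ 0.59287141 -0.09823872  0.114     ]
-7.922478892939729e-05 [np.float64(0.04764119764672683), np.float64(0.03713051594270453), np.float64(0.04763178755534172), np.float64(0.03952401090223526)]
tri (array([ 0.59294688, -0.09879177,  0.11063543]), np.float64(0.00022802177037402297))
```

View pics/w2.png

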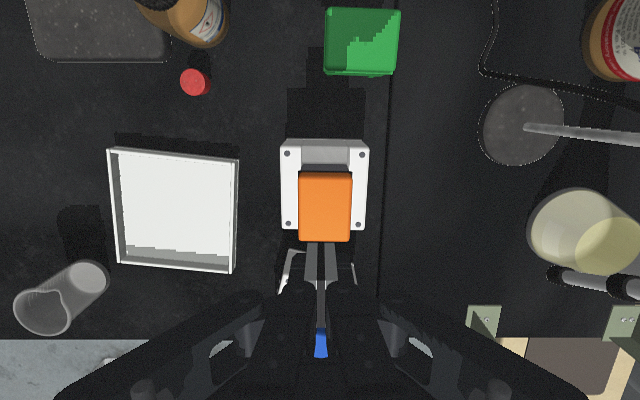

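The closed fingers point just in front of the cap and the cap spans (299–351, 172–240). Both wrist views put it at about (0.592, -0.098, 0.111–0.114), with yaw within about a degree of 0. I descend to just above it.

Call:
step_arm(
  increments=[
    {"x":0.06,"y":0.08,"z":3,"wx":0,"wy":0,"wz":0},
    {"x":0.06,"y":0.08,"z":5.5,"wx":0,"wy":0,"wz":0},
    {"x":0.06,"y":0.08,"z":6.7,"wx":0,"wy":0,"wz":0},
    {"x":0.06,"y":0.08,"z":6.7,"wx":0,"wy":0,"wz":0},
  ],
)

```text
clock: 4.92
position: [0.5917, -0.0978, 0.1932]
tool_rot: [-3.14, -0.0, 1.572]
force: [1.1, -1.0, 0.8]
width: 0.0
```

Call:
step_arm(
  increments=[
    {"x":0,"y":0,"z":0.2,"wx":0,"wy":0,"wz":0},
    {"x":0,"y":0,"z":0.4,"wx":0,"wy":0,"wz":0},
    {"x":0,"y":0,"z":0.4,"wx":0,"wy":0,"wz":0},
  ],
)

```text
clock: 5.3
position: [0.5927, -0.0978, 0.1898]
tool_rot: [3.141, 0.0, 1.572]
force: [-0.6, -0.7, 0.1]
width: -0.0003
```

Call:
step_arm(
  increments=[
    {"x":0,"y":0,"z":0.1,"wx":0,"wy":0,"wz":0},
    {"x":0,"y":0,"z":0.25,"wx":0,"wy":0,"wz":0},
    {"x":0,"y":0,"z":0.25,"wx":0,"wy":0,"wz":0},
  ],
)

```text
clock: 5.68
position: [0.5925, -0.0977, 0.1868]
tool_rot: [-3.141, -0.0, 1.572]
force: [0.4, 0.5, -0.1]
width: 0.0001
```

Call:
step_arm(
  increments=[
    {"x":0,"y":0,"z":0.1,"wx":0,"wy":0,"wz":0},
    {"x":0,"y":0,"z":0.2,"wx":0,"wy":0,"wz":0},
    {"x":0,"y":0,"z":0.2,"wx":0,"wy":0,"wz":0},
  ],
)

```text
clock: 6.05
position: [0.5928, -0.0977, 0.1857]
tool_rot: [3.141, 0.0, 1.572]
force: [-1.2, -0.1, 4.0]
width: 0.0002
```

Call:
step_arm(
  increments=[
    {"x":0,"y":0,"z":0.1,"wx":0,"wy":0,"wz":0},
    {"x":0,"y":0,"z":0.2,"wx":0,"wy":0,"wz":0},
    {"x":0,"y":0,"z":0.3,"wx":0,"wy":0,"wz":0},
    {"x":0,"y":0,"z":0.3,"wx":0,"wy":0,"wz":0},
  ],
)

```text
clock: 6.55
position: [0.5925, -0.0977, 0.1818]
tool_rot: [-3.141, -0.0, 1.572]
force: [-1.1, 0.8, 4.0]
width: 0.0002
```

Call:
step_arm(
  increments=[
    {"x":0,"y":0,"z":0.1,"wx":0,"wy":0,"wz":0},
    {"x":0,"y":0,"z":0.15,"wx":0,"wy":0,"wz":0},
    {"x":0,"y":0,"z":0.15,"wx":0,"wy":0,"wz":0},
  ],
)

```text
clock: 6.92
position: [0.5925, -0.0977, 0.1807]
tool_rot: [-3.142, -0.0, 1.572]
force: [-0.7, -0.3, 4.6]
width: -0.0001
```

Pressed about 5–6 mm at 4.6 N. Now I release and look.

Call:
step_arm(
  increments=[
    {"x":0,"y":0,"z":-0.5,"wx":0,"wy":0,"wz":0},
    {"x":0,"y":0,"z":-1,"wx":0,"wy":0,"wz":0},
    {"x":0,"y":0,"z":-1.5,"wx":0,"wy":0,"wz":0},
    {"x":0,"y":0,"z":-3.5,"wx":0,"wy":0,"wz":0},
    {"x":0,"y":0,"z":-7,"wx":0,"wy":0,"wz":0},
    {"x":0,"y":0,"z":-8,"wx":0,"wy":0,"wz":0},
    {"x":0,"y":0,"z":-8,"wx":0,"wy":0,"wz":0},
  ],
  claw=-1,
)

```text
clock: 7.8
position: [0.5928, -0.0978, 0.2606]
tool_rot: [3.141, 0.0, 1.572]
force: [0.2, -0.2, -0.6]
width: 0.0855
```

```bash
python3 - <<'E'
from h import *
import pickle
D=cam('wrist');pickle.dump(D,open('w3.pkl','wb'));save('w3',D[1]);plan([.592,-.098,.26],np.pi/2)
T=cam('top');S=cam('scene');pickle.dump((T,S),open('ts3.pkl','wb'))
for i,p,d in (D,T,S):
    hsv=cv2.cvtColor(p,cv2.COLOR_RGB2HSV); m=cv2.inRange(hsv,(5,150,200),(18,255,255)); W=pts(i,d)
    q=W[(m>0)&(np.abs(W[...,0]-.592)<.04)&(np.abs(W[...,1]+.098)<.05)]; print(len(q),np.median(q,0),q.min(0),q.max(0))
E
```

```text
shift cm [-0.03 -0.03 -0.06] rot [-0.0014 -0.0004  0.0013] pos [ 0.5923 -0.0977  0.2594] rpy [-3.1402e+00 -4.0000e-04  1.5721e+00] clk 7.85 F [ 0.45  0.32 -0.31] w 0.0851
3426 [ 0.58975526 -0.09700157  0.1231969 ] [ 0.56426521 -0.1370749   0.05550599] [ 0.60920581 -0.0736908   0.12580792]
  return _methods._mean(a, axis=axis, dtype=dtype,
  ret = um.true_divide(
Traceback (most recent call last):
ValueError: zero-size array to reduction operation minimum which has no identity
```

View pics/w3.png

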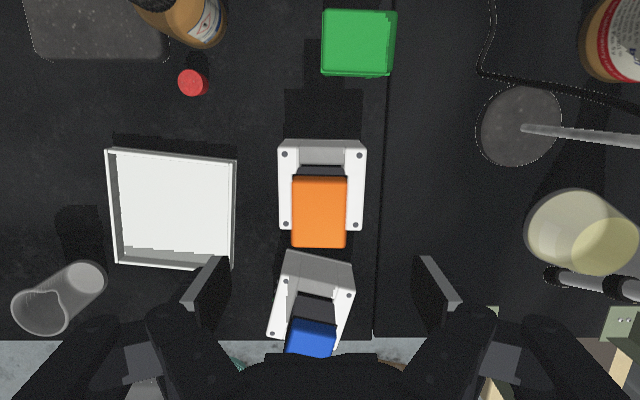

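The module has popped up: depth puts the cap top at 0.123 m, about 10 mm higher. It spans (291–347, 176–248). The blue cap at (310,337) looks unchanged. I now locate cap and tray from two views.

```bash
python3 - <<'E'
from h import *
import pickle
D1=pickle.load(open('w1.pkl','rb'));D2=pickle.load(open('w2.pkl','rb'));D3=pickle.load(open('w3.pkl','rb'))
i,p,d=D3;hsv=cv2.cvtColor(p,cv2.COLOR_RGB2HSV);mt=cv2.inRange(hsv,(5,150,215),(18,255,255))
c=max(cv2.findContours(mt,0,2)[0],key=cv2.contourArea);r=cv2.minAreaRect(c);print(r)
P=np.array([onz(i,*x,.1235) for x in cv2.boxPoints(r)]);print('cap',P.round(4),P.mean(0))
B=[]
for D,roi in ((D1,(200,335,125,255)),(D2,(100,245,140,280))):
    i,p,d=D;g=cv2.cvtColor(p,cv2.COLOR_RGB2GRAY);m=np.zeros_like(g);a,b,e,f=roi;m[e:f,a:b]=(g[e:f,a:b]>110)*255
    c=max(cv2.findContours(m,0,2)[0],key=cv2.contourArea)
    h=cv2.convexHull(c);q=cv2.approxPolyDP(h,6,True)[:,0];print(q.tolist())
    P=np.array([onz(i,*x,.018) for x in q]);print(P.round(4),P.mean(0).round(4))
    B.append((i,q))
    W=pts(i,d);print('floor/rim z',[np.round(W[int(v),int(u)],4) for u,v in q],np.median(W[m>0],0))
E
```

```text
((318.5, 215.0), (64.0, 53.0), 90.0)
cap [[ 0.5719 -0.0742  0.1235]
 [ 0.6083 -0.0742  0.1235]
 [ 0.6095 -0.1225  0.1235]
 [ 0.5706 -0.1226  0.1235]] [ 0.59007694 -0.09836602  0.1235    ]
[[210, 133], [324, 143], [313, 248], [210, 238]]
[[ 0.3742 -0.0664  0.018 ]
 [ 0.5011 -0.0787  0.018 ]
 [ 0.4865 -0.2086  0.018 ]
 [ 0.3593 -0.1939  0.018 ]] [ 0.4303 -0.1369  0.018 ]
floor/rim z [array([ 0.3734, -0.0666,  0.0156]), array([ 0.5013, -0.0808,  0.0011]), array([ 0.4859, -0.2185, -0.0018]), array([ 0.3588, -0.1945,  0.0166])] [ 0.42956063 -0.134167    0.00327117]
[[106, 149], [238, 160], [231, 273], [117, 262]]
[[ 0.3741 -0.0669  0.018 ]
 [ 0.5057 -0.078   0.018 ]
 [ 0.4873 -0.2078  0.018 ]
 [ 0.36   -0.1939  0.018 ]] [ 0.4318 -0.1367  0.018 ]
floor/rim z [array([ 0.3727, -0.0672,  0.016 ]), array([ 0.5015, -0.0809,  0.0023]), array([ 0.4868, -0.2088,  0.0163]), array([ 0.3588, -0.1948,  0.0164])] [ 0.4281594  -0.13451705  0.00332332]
```

Tray centre ≈ (0.431, -0.137), yaw about -5.5°; both views agree within 1.5 mm. I descend to grasp at TCP z ≈ 0.152.

Call:
step_arm(
  increments=[
    {"x":0,"y":-0.15,"z":3,"wx":0,"wy":0,"wz":0},
    {"x":0,"y":-0.15,"z":6,"wx":0,"wy":0,"wz":0},
    {"x":0,"y":-0.15,"z":9,"wx":0,"wy":0,"wz":0},
    {"x":0,"y":-0.15,"z":10.8,"wx":0,"wy":0,"wz":0},
    {"x":0,"y":-0.15,"z":10.8,"wx":0,"wy":0,"wz":0},
  ],
)

```text
clock: 8.57
position: [0.5893, -0.0972, 0.1496]
tool_rot: [-3.136, -0.002, 1.572]
force: [-1.3, -0.3, 0.9]
width: 0.0854
```

Call:
step_arm(
  increments=[
    {"x":0,"y":0,"z":0,"wx":0,"wy":0,"wz":0},
    {"x":0,"y":0,"z":0,"wx":0,"wy":0,"wz":0},
    {"x":0,"y":0,"z":0,"wx":0,"wy":0,"wz":0},
    {"x":0,"y":0,"z":0,"wx":0,"wy":0,"wz":0},
    {"x":0,"y":0,"z":0,"wx":0,"wy":0,"wz":0},
  ],
  claw=1,
)

```text
clock: 9.2
position: [0.5918, -0.0979, 0.1533]
tool_rot: [3.139, 0.001, 1.572]
force: [0.8, -1.5, 2.7]
width: 0.0395
```

Call:
step_arm(
  increments=[
    {"x":0,"y":0,"z":-0.5,"wx":0,"wy":0,"wz":0},
    {"x":0,"y":0,"z":-1,"wx":0,"wy":0,"wz":0},
    {"x":0,"y":0,"z":-1.5,"wx":0,"wy":0,"wz":0},
    {"x":0,"y":0,"z":-2,"wx":0,"wy":0,"wz":0},
    {"x":0,"y":0,"z":-2,"wx":0,"wy":0,"wz":0},
  ],
)

```text
clock: 9.82
position: [0.5914, -0.0975, 0.1728]
tool_rot: [3.141, -0.0, 1.572]
force: [4.2, 0.1, -1.1]
width: 0.0392
```

Call:
step_arm(
  increments=[
    {"x":0,"y":0,"z":-0.7,"wx":0,"wy":0,"wz":0},
    {"x":0,"y":0,"z":-1.5,"wx":0,"wy":0,"wz":0},
    {"x":0,"y":0,"z":-2.5,"wx":0,"wy":0,"wz":0},
    {"x":0,"y":0,"z":-4,"wx":0,"wy":0,"wz":0},
    {"x":0,"y":0,"z":-6,"wx":0,"wy":0,"wz":0},
    {"x":0,"y":0,"z":-6.5,"wx":0,"wy":0,"wz":0},
    {"x":0,"y":0,"z":-6.5,"wx":0,"wy":0,"wz":0},
  ],
)

```text
clock: 10.7
position: [0.5912, -0.0978, 0.238]
tool_rot: [3.141, 0.0, 1.572]
force: [-0.0, 0.2, -1.9]
width: 0.0398
```

```bash
python3 - <<'E'
from h import *
import pickle
D=cam('wrist');save('w4',D[1]);S=cam('scene');save('s4',S[1][130:330,240:480])
plan([.431,-.137,.237],np.pi/2-.09)
E
```

```text
shift cm [ -3.92 -15.97  -0.02] rot [-0.0017 -0.0004  0.0914] pos [ 0.5906 -0.0976  0.2366] rpy [-3.1399e+00 -5.0000e-04  1.5722e+00] clk 10.8 F [ 0.34  0.2  -1.84] w 0.0393
```

View pics/w4.png

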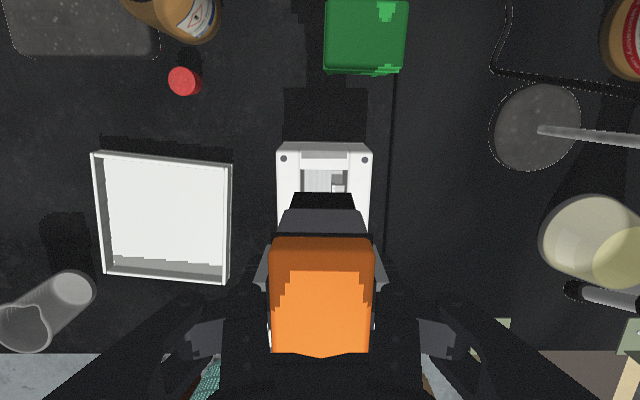

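View pics/s4.png

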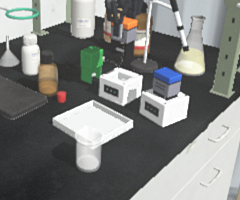

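The module is held upright, with the cap between the pads at about (322,297). The dock's well at (322,180) is empty and the blue module is still in place. I carry it over the tray.

Call:
step_arm(
  increments=[
    {"x":-0.5,"y":-2,"z":0,"wx":0,"wy":0,"wz":0.01},
    {"x":-1.2,"y":-5,"z":0,"wx":0,"wy":0,"wz":0.03},
    {"x":-2,"y":-8,"z":0,"wx":0,"wy":0,"wz":0.05},
    {"x":-2.7,"y":-11,"z":0,"wx":0,"wy":0,"wz":0.07},
    {"x":-3.4,"y":-14,"z":0,"wx":0,"wy":0,"wz":0.09},
    {"x":-3.9,"y":-16,"z":0,"wx":0,"wy":0,"wz":0.09},
    {"x":-3.9,"y":-16,"z":0,"wx":0,"wy":0,"wz":0.09},
    {"x":-3.9,"y":-16,"z":0,"wx":0,"wy":0,"wz":0.09},
  ],
)

```text
clock: 11.8
position: [0.4313, -0.1368, 0.2369]
tool_rot: [-3.141, -0.001, 1.482]
force: [-0.3, -0.1, -1.1]
width: 0.0394
```

Call:
step_arm(
  increments=[
    {"x":0,"y":0,"z":3,"wx":0,"wy":0,"wz":0},
    {"x":0,"y":0,"z":6,"wx":0,"wy":0,"wz":0},
    {"x":0,"y":0,"z":8,"wx":0,"wy":0,"wz":0},
    {"x":0,"y":0,"z":9.5,"wx":0,"wy":0,"wz":0},
    {"x":0,"y":0,"z":10.2,"wx":0,"wy":0,"wz":0},
    {"x":0,"y":0,"z":10.2,"wx":0,"wy":0,"wz":0},
  ],
)

```text
clock: 12.55
position: [0.4311, -0.1368, 0.1352]
tool_rot: [-3.141, -0.0, 1.482]
force: [0.5, 0.5, -1.4]
width: 0.0397
```

```bash
python3 - <<'E'
from h import *
D=cam('wrist');save('w5',D[1]);S=cam('scene');save('s5',cv2.resize(S[1][160:310,280:440],None,fx=4,fy=4))
plan([.431,-.137,.1225],np.pi/2-.09)
E
```

```text
shift cm [ 0.01 -0.06  1.37] rot [0.0011 0.0005 0.0014] pos [ 0.4316 -0.1372  0.1362] rpy [3.1405e+00 5.0000e-04 1.4822e+00] clk 12.65 F [-0.07  0.22 -0.74] w 0.0393
```

View pics/w5.png

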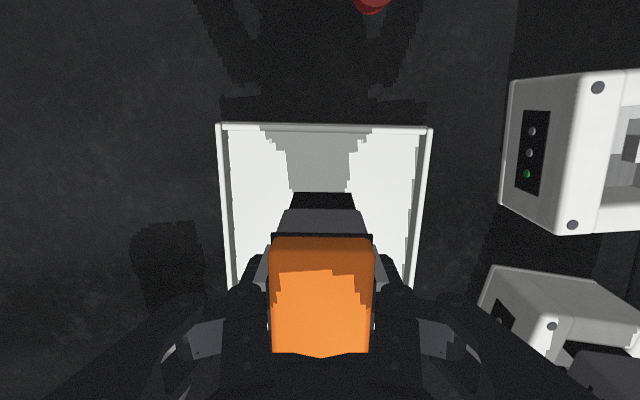

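View pics/s5.png

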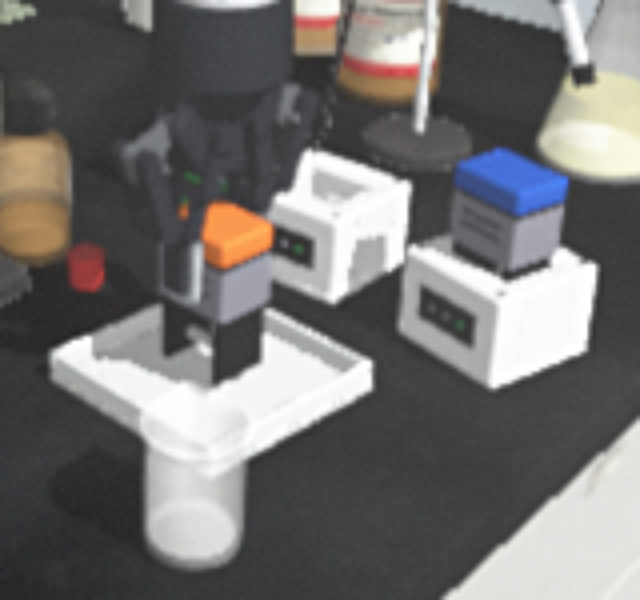

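The module is centred over the tray, squared to it between the walls at columns 218–430, and upright. I lower it gently.

Call:
step_arm(
  increments=[
    {"x":0,"y":0,"z":0.4,"wx":0,"wy":0,"wz":0},
    {"x":0,"y":0,"z":0.8,"wx":0,"wy":0,"wz":0},
    {"x":0,"y":0,"z":1.1,"wx":0,"wy":0,"wz":0},
    {"x":0,"y":0,"z":1.1,"wx":0,"wy":0,"wz":0},
  ],
)

```text
clock: 13.15
position: [0.4309, -0.1369, 0.1243]
tool_rot: [-3.141, -0.0, 1.482]
force: [0.4, 0.1, -0.9]
width: 0.0394
```

Call:
step_arm(
  increments=[
    {"x":0,"y":0,"z":0.1,"wx":0,"wy":0,"wz":0},
    {"x":0,"y":0,"z":0.1,"wx":0,"wy":0,"wz":0},
  ],
)

```text
clock: 13.4
position: [0.431, -0.1369, 0.124]
tool_rot: [-3.141, 0.0, 1.482]
force: [-2.2, 2.3, 4.1]
width: 0.0394
```

Touchdown: the vertical force went from -1 to +4 N. I open and retreat.

Call:
step_arm(
  increments=[
    {"x":0,"y":0,"z":0,"wx":0,"wy":0,"wz":0},
    {"x":0,"y":0,"z":0,"wx":0,"wy":0,"wz":0},
    {"x":0,"y":0,"z":0,"wx":0,"wy":0,"wz":0},
    {"x":0,"y":0,"z":0,"wx":0,"wy":0,"wz":0},
    {"x":0,"y":0,"z":0,"wx":0,"wy":0,"wz":0},
  ],
  claw=-1,
)

```text
clock: 14.02
position: [0.431, -0.1369, 0.1233]
tool_rot: [-3.141, -0.0, 1.482]
force: [0.2, -0.5, 0.1]
width: 0.0849
```

Call:
step_arm(
  increments=[
    {"x":0,"y":0,"z":-1,"wx":0,"wy":0,"wz":0},
    {"x":0,"y":0,"z":-3,"wx":0,"wy":0,"wz":0},
    {"x":0,"y":0,"z":-6,"wx":0,"wy":0,"wz":0},
    {"x":0,"y":0,"z":-10,"wx":0,"wy":0,"wz":0},
    {"x":0,"y":0,"z":-14,"wx":0,"wy":0,"wz":0},
    {"x":0,"y":0,"z":-14,"wx":0,"wy":0,"wz":0},
    {"x":0,"y":0,"z":-14,"wx":0,"wy":0,"wz":0},
  ],
)

```text
clock: 14.9
position: [0.4311, -0.137, 0.2637]
tool_rot: [3.141, 0.0, 1.482]
force: [-0.2, -0.1, -0.4]
width: 0.0851
```

```bash
python3 - <<'E'
from h import *
import pickle
D=cam('wrist');save('w6',D[1]);S=cam('scene');save('s6',cv2.resize(S[1][160:310,280:440],None,fx=4,fy=4))
i,p,d=D
for i,p,d in (D,S):
    W=pts(i,d);hsv=cv2.cvtColor(p,cv2.COLOR_RGB2HSV)
    m=cv2.inRange(hsv,(5,150,200),(18,255,255));q=W[(m>0)&(abs(W[...,0]-.431)<.06)&(abs(W[...,1]+.137)<.06)];print('orange',len(q),np.median(q,0))
    m=cv2.inRange(hsv,(105,150,150),(125,255,255));q=W[(m>0)&(abs(W[...,0]-.57)<.06)&(abs(W[...,1]+.234)<.06)];print('blue',len(q),np.median(q,0) if len(q) else '', np.percentile(q[:,2],90) if len(q) else '')
D0=pickle.load(open('w1.pkl','rb'));W=pts(D0[0],D0[2]);hsv=cv2.cvtColor(D0[1],cv2.COLOR_RGB2HSV);m=cv2.inRange(hsv,(105,150,150),(125,255,255));q=W[(m>0)&(abs(W[...,0]-.57)<.06)&(abs(W[...,1]+.234)<.06)];print('blue before',np.median(q,0))
plan([.431,-.137,.26],np.pi/2-.09)
E
```

```text
orange 2709 [ 0.43029282 -0.13631626  0.09299367]
blue 1824 [ 0.58081652 -0.22707424  0.11280265] 0.11353899179987302
orange 255 [ 0.42747314 -0.14749749  0.09059022]
blue 217 [ 0.57623011 -0.24345246  0.11047002] 0.1117792420202831
blue before [ 0.57574527 -0.23615278  0.11282747]
shift cm [-0.03  0.06  0.22] rot [-0.0025 -0.0009  0.0013] pos [ 0.4305 -0.1367  0.2622] rpy [-3.1391e+00 -9.0000e-04  1.4821e+00] clk 15.0 F [-0.2   0.35 -0.33] w 0.0853
```

View pics/w6.png

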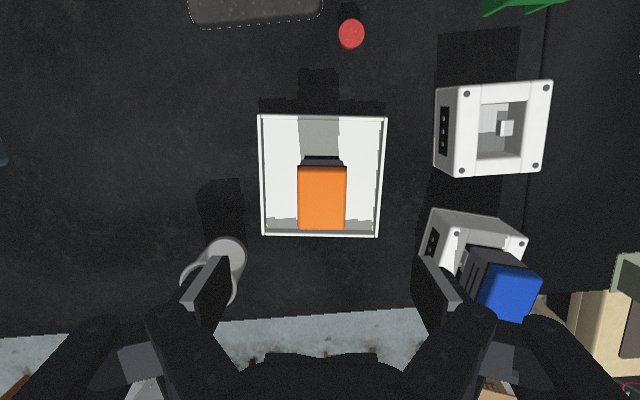

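View pics/s6.png

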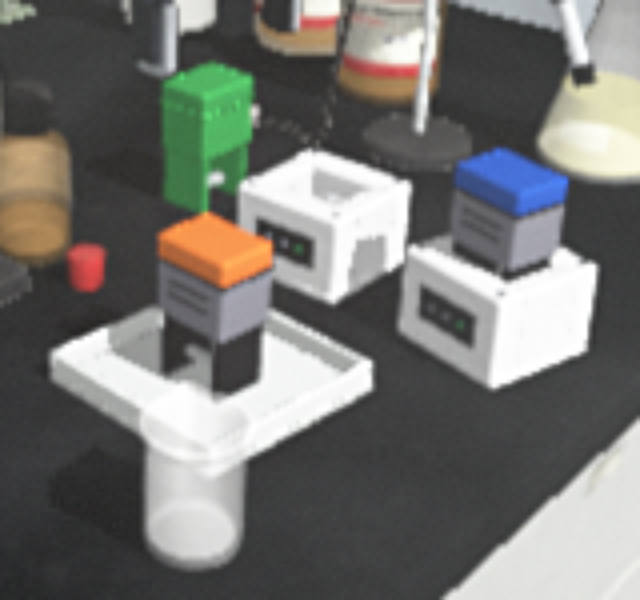

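The module stands upright in the tray (cap at (322,197) in the wrist view, cap top z 0.093). Blue is still at its latched height (0.113) and the bystanders have not moved. I hand the job in.

```bash
python3 -c "
from cell import bot
print(bot.sign_off())"
```

```text
the job is handed in; nothing more can be done
None
```

The orange module is standing upright in the white tray, and I handed the job in at about 15 s of the 42 s allowed. I pressed it down with the closed fingers about 5–6 mm at 4–5 N. It popped up about 10 mm, and I gripped it, lifted it straight up and set it down until the feet touched (about 4 N), then opened.

**Last checks:** The cap top measured 0.093 m, against 0.094 m expected, near the tray centre at (0.430, -0.136). The blue module's cap read 0.113 m before and after, so it is still latched. In the last pictures the beaker, stopper, bottle and green decoy look unmoved; the gripper is open and clear. I did not re-measure the bystanders numerically.

**What went wrong or disagreed:**
- My first move call was refused because the rows lacked some keys.
- My first turn ran joint 6 to its 3.14 rad range end in free space. I turned back and used the equivalent half-turn grasp.
- Triangulating the cap gave 0.111 m, against 0.113–0.114 m from depth and the text. Contact with the cap agreed with the latter to about 1 mm.
- Side force while pulling out of the well was briefly about 4 N.

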